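Hang the rice spatula on the drying rack and set its dial

ROBOT

A 6-joint arm with a two-finger parallel gripper is mounted at the origin on the work surface. World frame = base frame: x ahead of the robot, y to its left, z up, the work surface at z = 0. Lengths are in m, angles in rad, forces in N, time in s.
With the tool pointing down it reaches from about 0.4 to 0.925 m from the base axis. Payload 12.5 kg.
Tool frame: the origin (TCP) lies on the front face of the gripper's body, between the roots of the fingers; the fingertips stand 78 mm ahead of it and the grasp point (between the pads) lies 59 mm ahead of it (robot.tip_reach is the z of the fingertips in the tool frame, in m); z points along the fingers, y is the line along which they close (so a half turn about z gives the same grasp; the last joint's range is limited). The gripper opens to 95 mm and grips with 3 to 60 N. Pads are 20 mm wide; open, the fingers measure 119 mm over their backs; the gripper's body (75 mm by 180 mm) begins 59 mm behind the grasp point.
Start: joints at [-1.315, 0.491, 1.559, -0, 1.092, -0.106], TCP at [0.221, -0.585, 0.292] pointing down, gripper open.
Joint ranges: [-3.1, 3.1], [-0.84, 2.19], [0.05, 2.79], [-1.13, 4.28], [0.06, 2.93], [-2.69, 2.69]. Speed limits (rad/s): [2.22, 2.22, 2.79, 3.14, 3.14, 3.14].

INTERFACE

Orientations are given as a 3x3 rotation matrix whose columns are the frame's x, y, z axes.
In Python, from station import robot gives the robot as it stands. Calls block until the motion is done:
- robot.reach(position, orientation): joint-space move of the TCP to a pose.
- robot.move_l(position, frame=None, velocity=0.15): straight line of the TCP; frame=None keeps the orientation; velocity is the mean speed in m/s.
- robot.goto_joints(angles): joint-space move.
- robot.command_gripper(opening, f_grip=None): opening from 0.0 (shut) to 1.0 (fully open); f_grip is the grip in N (None keeps the last); returns when the fingers have stopped.
- robot.dwell(seconds).
- robot.solve_ik(position, orientation): joint angles nearest the present ones, or None.
- robot.sense(): the state.
- robot.capture(name): name is "scene" or "top"; returns a dict with "image" (420x560x3 uint8, blue, green, red), "intrinsics" (3x3 intrinsics, pixels), "origin" and "rotation" of the camera in the world. Camera axes: x right, y up, looking along -z (the intrinsics and any distortion apply to the point x, -y, -z); pixel columns grow to the right and rows downward; lengths in m; the calibration is good to about 2 mm. A picture is of the moment at which its call begins. There is no depth.
A pose or a line that the arm cannot do raises robot.Unreachable and nothing moves.
- robot.hand_in(): hands the job in; it is judged then, once.
Trained networks look in the newest picture that a camera, given by its name, has taken for a name from the list of things; names that differ only in an ending like _2 or _b are one class to them, and where a whole thing is asked for, a point or a joint stands for the part that bears it (a point fixed in the world has none). Each returns a list of dicts, best first, with "conf" (0 to 1); they miss things now and then, are a little off and sometimes report something else, mostly with a low value. They report only what shows in the picture. A call takes as long as a camera call. They do not tell look-alikes from the thing itself.
- robot.look_for(thing, camera): "box" ([centre column, centre row, width, height] in pixels, round what is visible of it).
- robot.silhouettes(thing, camera): "mask" (420x560 bool, what is visible of it) and "box" ([centre column, centre row, width, height] in pixels, round what is visible of it).
The state is a dict: "clock": time; "joints": joint angles; "joint_vel": joint speeds; "tau": joint torques, N m; "ee_pos": TCP position; "tcp_rot": TCP orientation; "ft_force": force on the tool from outside, world axes, zero at the start; "torque": the same for the moment, N m; "finger_gap": opening from 0.0 (shut) to 1.0 (fully open); "finger_force": force on a finger pad.
Only numpy, scipy, OpenCV 4.12 (cv2) and the standard library are available. Lean on these libraries where they do the work, as an engineer would, in place of code of your own. Each camera call takes 0.05 s, during which the arm holds its last target. There are 200 camera calls.

TASK

Lift the wooden rice spatula out of its ceramic stand and hang it by the hole in its handle on the peg of the drying rack, so that it hangs down freely. Once it hangs there and you have let it go, start the rack by turning its dial so that the white pointer is at the orange mark. Leave everything else on the counter standing where it is.

Things in the scene. Friction and masses are not known exactly. Their poses are not given: they have to be found in the camera images.
- spatula: Wooden rice spatula, 42-84 g, blade down in the stand (leaning up to 3 deg). 200 mm long, 10 thick. Origin: middle of the blade's bottom end; z to the handle's end, y across its width, x through its faces (both alike). Blade 60 wide to z=78, shoulder 46 to z=89, then straight handle 30 wide to z=200 with an 18 eye at z=180. Pinch its width near z=160: the peg passes between the fingers.
- spatula_eye (a point): Centre of the 18 mm diameter through hole in the handle, mid-thickness, 20 mm below the handle's end. Axes as the spatula's (x = the hole's axis).
- spatula_stand: Blue ceramic stand, loose, 0.6 kg, 40 x 90 x 70 mm high (x, y, z), with one slot open at the top: 13 (x) by 66 (y), its floor 8 above the counter. Origin: centre of the underside, z up. The spatula's blade stands on the slot's floor, its axes along the stand's; it comes out straight up, free after 62.
- rack: Fan drying rack, fixed: white base 160 (x) by 280 (y) mm, 40 high, black grille. A steel column, 20 diameter, at x=55, y=-80, top at z=280, carries the peg; the dial is at x=-20, y=75. Origin: centre of the base's underside, z up. Its front (-x) faces roughly the robot's right (world -y).
- peg: The rack's only peg: fixed brass rod, 8 mm diameter, round tip. Origin: its root, on the rod's axis at the column, 265 above the counter. x runs along the rod from root to tip (x=84), to the rack's front, rising 10 deg; y is level. Hung on it, the eye's centre is about 5 below the axis, the blade clear of the base; it may swing a bit and slide to the column.
- dial (a joint): Dial angle, rad: 0 = pointer to the rack's front (-x), growing clockwise seen from above, stop at 2.8. Thin black ticks on the base at 0, 0.7 and 2.1, the orange mark at 1.4. Starts between 0 and 0.45. No spring, no clicks: light friction (0.04 N m), it stays where it is left.
- dial_grip (a point): Point on the dial's vertical axis, 77 mm above the counter, where its bar is gripped. Black dial: disc of 44 diameter, its top 54 above the counter, with a bar across it 42 long, 14 wide, its top 84 above the counter. The point turns with the dial: x along the bar; the white pointer line is on the bar's top at the -x end.
- dial_mark (a point): Middle of the orange mark, a bar 18 x 7 mm on the top of the rack's base, 49 mm from the dial's axis.
- teacup: White ceramic teacup, loose bystander, 74 mm diameter, 65 mm high. Origin: centre of underside.
- rice_measure: Green plastic measuring cup, loose bystander, 68 mm diameter, 75 mm high. Origin: centre of underside.
- washing_bowl: Translucent plastic rice washing bowl, loose bystander, 200 mm diameter, 90 mm high. Origin: centre of underside.
- strainer: Small steel mesh strainer, loose bystander, 84 mm diameter, 38 mm high, with a wire handle 95 mm long to its +x. Origin: centre of underside.
- sauce_bottle: Amber bottle with a red cap, loose bystander, 60 mm diameter, 170 mm high. Origin: centre of underside.
Not all that is in view belongs to the job. There is more than one size of the spatula; the one meant has the size given above.

How it is judged:
On the way, in this order (a step that is already met when the one before it is completed fails the run):
1. the spatula hangs by its eye on the peg, let go by the fingers (x of spatula_eye in the frame of peg between -0.002 and 0.076 m and y of spatula_eye in the frame of peg between -0.009 and 0.009 m and z of spatula_eye in the frame of peg between -0.01 and 0.009 m and angle between spatula's own z axis and vertical below 0.3 rad and contact force between spatula and the fingers below 0.05 N), for 0.3 s.
2. the dial's pointer is at the orange mark (1.4 rad, within 0.15) (value of joint dial between 1.25 and 1.55 rad), for 0.2 s.
At the end, for the whole second after the job is handed in: The spatula hangs by its eye on the peg (eye centre within 9 mm sideways, 10 below, 9 above the rod's axis, at most 76 mm from its root), upright within 0.30 rad, not touched, swinging at most gently (below 0.15 m/s and 1.5 rad/s); the dial stands at 1.4 rad within 0.15 (all of step 1 and all of step 2 and linear speed of spatula below 0.15 m/s and angular speed of spatula below 1.5 rad/s).
It fails at once if a bystander (teacup, measuring cup, bowl, strainer, bottle) is pushed more than 30 mm (distance of any of teacup, rice_measure, washing_bowl, strainer, sauce_bottle from where it was at the start of the episode above 0.03 m).
It fails at once if the ceramic stand is shifted more than 50 mm or tipped more than 0.35 rad (distance of spatula_stand from where it was at the start of the episode above 0.05 m or angle between spatula_stand's own z axis and vertical above 0.35 rad).
It also fails if it takes over 64 s, if anything falls off the work surface, if the arm or the gripper's body presses on something with over 40 N, if the wrist force passes 120 N, or if a joint passes its speed limit or range.

## Working session

There is one attempt and no reset: what is moved stays moved. The work goes in short steps, each a Python script; the robot and the scene stay as the last script left them, time stands still between calls to the robot, and variables do not carry over. Pictures are saved under pics/ and viewed, at most 10 in all, crops included, and the job is handed in when it is done.

```bash
mkdir -p pics; ls; python3 - <<'E'
from station import robot
import cv2,numpy as np
for c in("scene","top"):
    d=robot.capture(c);cv2.imwrite(f"pics/{c}0.png",d["image"])
    np.savez(f"{c}.npz",**{k:np.array(v) for k,v in d.items()})
    print(c,[k for k in d],np.round(d["intrinsics"],1).tolist(),np.round(d["origin"],3),np.round(d["rotation"],3).tolist())
    for t in("spatula","spatula_stand","rack","peg","dial","dial_mark"):
        print(t,[(round(r["conf"],2),np.round(r["box"]).tolist()) for r in robot.look_for(t,c)])
E
```

```text
pics
scene ['image', 'intrinsics', 'origin', 'rotation'] [[504.1, 0.0, 277.1], [0.0, 504.1, 215.1], [0.0, 0.0, 1.0]] [ 1.171 -0.753  0.987] [[0.783, -0.4, 0.476], [0.621, 0.51, -0.595], [-0.005, 0.762, 0.648]]
spatula [(0.73, [154.0, 276.0, 18.0, 43.0]), (0.69, [190.0, 258.0, 19.0, 40.0]), (0.59, [214.0, 251.0, 21.0, 49.0])]
spatula_stand [(0.68, [214.0, 280.0, 39.0, 44.0]), (0.55, [247.0, 251.0, 25.0, 33.0])]
rack [(0.8, [308.0, 173.0, 101.0, 114.0])]
peg [(0.7, [213.0, 251.0, 22.0, 51.0]), (0.47, [387.0, 255.0, 76.0, 27.0])]
dial [(0.68, [310.0, 172.0, 98.0, 111.0]), (0.43, [286.0, 181.0, 19.0, 20.0])]
dial_mark [(0.74, [308.0, 172.0, 98.0, 110.0])]
top ['image', 'intrinsics', 'origin', 'rotation'] [[462.3, 0.0, 274.4], [0.0, 462.3, 212.7], [0.0, 0.0, 1.0]] [0.454 0.004 1.353] [[0.008, 0.997, -0.079], [-1.0, 0.007, -0.012], [-0.012, 0.079, 0.997]]
spatula [(0.67, [383.0, 273.0, 17.0, 11.0]), (0.56, [346.0, 233.0, 28.0, 6.0]), (0.21, [395.0, 227.0, 28.0, 22.0])]
spatula_stand [(0.91, [345.0, 235.0, 34.0, 21.0])]
rack [(0.7, [177.0, 241.0, 89.0, 102.0])]
peg []
dial [(0.58, [194.0, 268.0, 20.0, 15.0]), (0.55, [232.0, 145.0, 33.0, 31.0])]
dial_mark [(0.85, [178.0, 242.0, 88.0, 103.0]), (0.69, [348.0, 234.0, 24.0, 3.0])]
```

```bash
python3 - <<'E'
import cv2,numpy as np
a=cv2.imread("pics/scene0.png");b=cv2.imread("pics/top0.png")
cv2.imwrite("pics/s1.png",cv2.resize(a[90:330,120:440],(800,600),interpolation=cv2.INTER_CUBIC))
cv2.imwrite("pics/t1.png",cv2.resize(b[120:330,120:420],(800,560),interpolation=cv2.INTER_CUBIC))
E
```

```text
(no output)
```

View pics/s1.png

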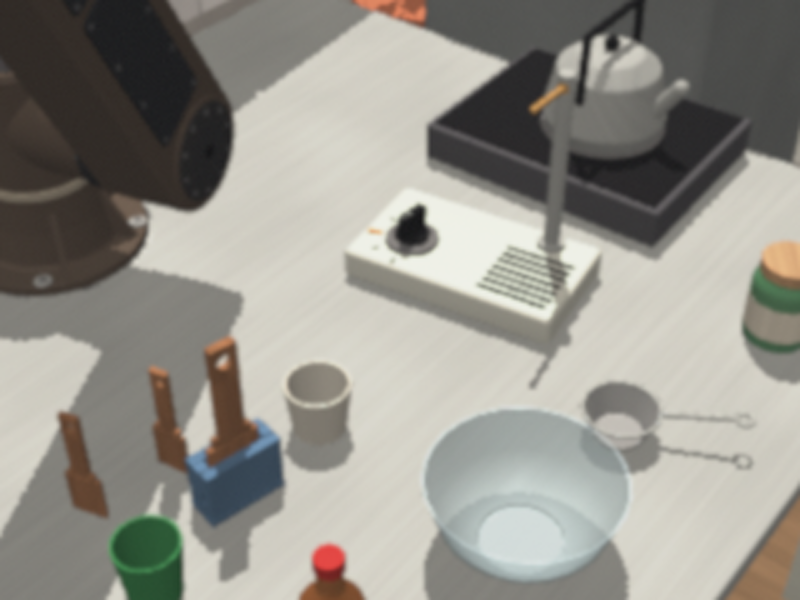

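View pics/t1.png

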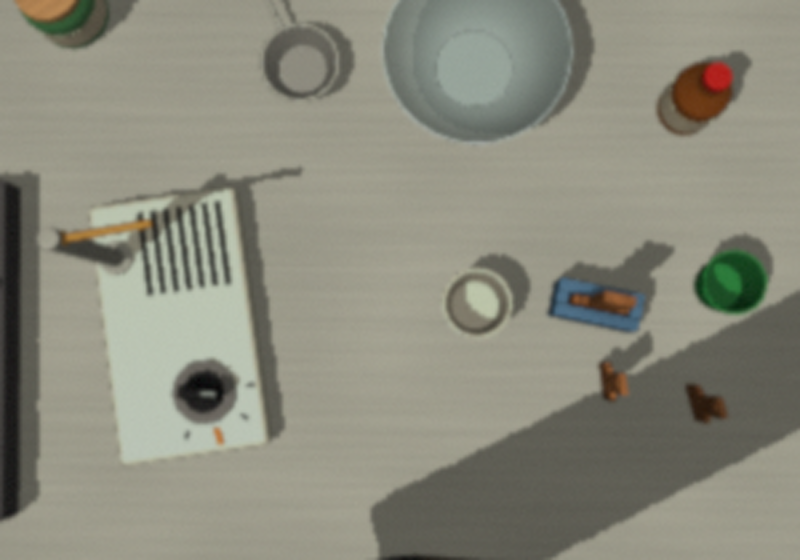

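The stand spatula (scene px 214,251; top 346,233) is the largest, with its eye visible. The look-alikes are smaller spatulas lying or standing at scene (154,276) and (190,258), top (383,273) and (350,262). The peg is the ochre rod, at scene ~(339,130), top ~(160,206). The dial is at top ~(197,266), with its mark just below. Next I fit poses by silhouette.

```bash
cat > h.py <<'E'
import cv2,numpy as np
from scipy.optimize import minimize
from scipy.spatial.transform import Rotation as R
S=4
def cam(c):
    d=np.load(f"{c}.npz"); return {k:d[k] for k in d}
def proj(C,P):
    q=(np.atleast_2d(P)-C["origin"])@C["rotation"]; q=q*[1,-1,-1]
    u=q@C["intrinsics"].T; return u[:,:2]/u[:,2:]
def ray(C,uv,z):
    d=C["rotation"]@(np.linalg.inv(C["intrinsics"])@[uv[0],uv[1],1]*[1,-1,-1])
    return C["origin"]+d*(z-C["origin"][2])/d[2]
def box(x0,x1,y0,y1,z0,z1): return np.array([[x,y,z] for x in(x0,x1) for y in(y0,y1) for z in(z0,z1)],float)/1e3
def cyl(x,y,r,z0,z1):
    a=np.linspace(0,2*np.pi,24,endpoint=False); return np.array([[x+r*np.cos(t),y+r*np.sin(t),z] for t in a for z in(z0,z1)])/1e3
def render(C,parts):
    m=np.zeros((420*S,560*S),np.uint8)
    for P in parts:
        h=cv2.convexHull(((proj(C,P)+.5)*S-.5).astype(np.float32))
        cv2.fillConvexPoly(m,np.round(h*16).astype(np.int32),1,shift=4)
    return cv2.resize(m.astype(np.float32),(560,420),interpolation=cv2.INTER_AREA)
def rz(a): return R.from_euler("z",a).as_matrix()
rackparts=[box(-80,80,-140,140,0,40),cyl(55,-80,10,40,280)]
a10=np.deg2rad(10)
pegR=np.array([[-np.cos(a10),0,np.sin(a10)],[0,-1,0],[np.sin(a10),0,np.cos(a10)]]).T
# columns: x along rod, y level, z
pegO=np.array([.055,-.080,.265])
pegpart=[ (pegR@ (cyl(0,0,4,10,84)[:,[2,0,1]]).T).T+pegO]
dialparts=[cyl(-20,75,22,40,54),box(-34,-6,68,82,54,84)]
spat=[box(-5,5,-30,30,0,78),box(-5,5,-23,23,78,89),box(-5,5,-15,15,89,200)]
stand=[box(-20,20,-45,45,0,70)]
def T(parts,p,Rm,o): return [P@Rm.T+np.array(o) for P in parts]
def fit(model,masks,x0,step):
    f=lambda p:sum(np.abs(render(C,model(p))-m).sum()/m.sum() for C,m in masks)
    s=np.vstack([x0]+[np.array(x0)+np.eye(len(x0))[i]*step[i] for i in range(len(x0))])
    r=minimize(f,x0,method="Nelder-Mead",options=dict(initial_simplex=s,xatol=1e-5,fatol=1e-5,maxiter=600)); return r.x,r.fun
E
cat > fit.py <<'E'
from h import *
Cs={c:cam(c) for c in("scene","top")}
def seg(c,lo,hi,b):
    m=cv2.inRange(cv2.cvtColor(Cs[c]["image"],cv2.COLOR_BGR2HSV),lo,hi)
    z=np.zeros_like(m); x0,y0,x1,y1=b; z[y0:y1,x0:x1]=m[y0:y1,x0:x1]; return z
B={"scene":(194,222,238,304),"top":(322,222,366,246)}
mm=[];vis=[]
for c in Cs:
    m=seg(c,(100,90,40),(125,255,255),B[c])|seg(c,(0,90,30),(18,255,255),B[c])
    m=cv2.morphologyEx(m,cv2.MORPH_CLOSE,np.ones((5,5)))
    mm.append((Cs[c],(m>0).astype(np.float32)))
def ms(p):
    x,y,a,l1,l2=p; Rm=rz(a); Rs=Rm@R.from_euler("xy",[l1,l2]).as_matrix()
    return T(stand,0,Rm,[x,y,0])+T(spat,0,Rs,[x,y,.008])
o=ray(Cs["top"],(345,235),.05)
best=min((fit(ms,mm,[o[0],o[1],a,0,0],[.01,.01,.1,.03,.03]) for a in(-.15,.15)),key=lambda r:r[1])
print("stand/spat",np.round(best[0],4),best[1]);ps=best[0]
G={"scene":(325,120,350,140),"top":(140,198,182,216)}
pm=[(Cs[c],(seg(c,(10,110,60),(30,255,255),G[c])>0).astype(np.float32)) for c in Cs]
from station import robot
rm=[]
for c in Cs:
    r=robot.silhouettes("rack",c)
    print(c,[(q["conf"],np.round(q["box"])) for q in r]); rm.append((Cs[c],r[0]["mask"].astype(np.float32)))
o=ray(Cs["top"],(187,242),.04)
full=lambda p:T(rackparts+pegpart+dialparts,0,rz(p[2]),[p[0],p[1],0])
pr,e=fit(full,rm,[o[0],o[1],1.6,],[.01,.01,.1]);print("rack",np.round(pr,4),e)
pg,e=fit(lambda p:T(pegpart,0,rz(p[2]),[p[0],p[1],0]),pm,pr,[.005,.005,.05]);print("rack from peg",np.round(pg,4),e)
for n,p in(("rack",pr),("peg",pg)): print(n,"root",rz(p[2])@pegO+[p[0],p[1],0])
np.savez("fit.npz",ps=ps,pr=pr,pg=pg)
out=[]
for c,(x,y,w,h) in(("scene",(190,215,60,95)),("scene",(250,100,120,130)),("top",(315,215,60,40)),("top",(130,190,100,110))):
    im=cv2.resize(Cs[c]["image"],None,fx=4,fy=4,interpolation=cv2.INTER_CUBIC)
    for parts,col in((ms(ps),(0,255,255)),(full(pr),(0,0,255)),(T(pegpart,0,rz(pg[2]),[pg[0],pg[1],0]),(255,0,0))):
        for P in parts:
            hh=cv2.convexHull(((proj(Cs[c],P)+.5)*4-.5).astype(np.float32)); cv2.polylines(im,[np.round(hh).astype(int)],True,col,1)
    k=im[y*4:(y+h)*4,x*4:(x+w)*4]; out.append(k)
cv=np.zeros((600,800,3),np.uint8)
for k,(x,y,w,h) in zip(out,((0,0,180,285),(190,0,277,300),(0,310,360,240),(480,0,270,300))): cv[y:y+h,x:x+w]=cv2.resize(k,(w,h),interpolation=cv2.INTER_AREA)
cv2.imwrite("pics/fit1.png",cv)
E
python3 fit.py
```

```text
stand/spat [ 0.4974 -0.1716 -0.0587  0.0132  0.0195] 1.130345106124878
scene [(0.74, array([310., 173.,  99., 109.])), (0.16, array([212., 250.,  22.,  52.]))]
top [(0.73, array([176., 241.,  87., 101.]))]
rack [0.4758 0.2726 1.7295] 0.1695273071527481
rack from peg [0.4743 0.2692 1.7279] 0.8537499904632568
rack root [0.54613499 0.33959885 0.265     ]
peg root [0.54472039 0.33599189 0.265     ]
```

View pics/fit1.png

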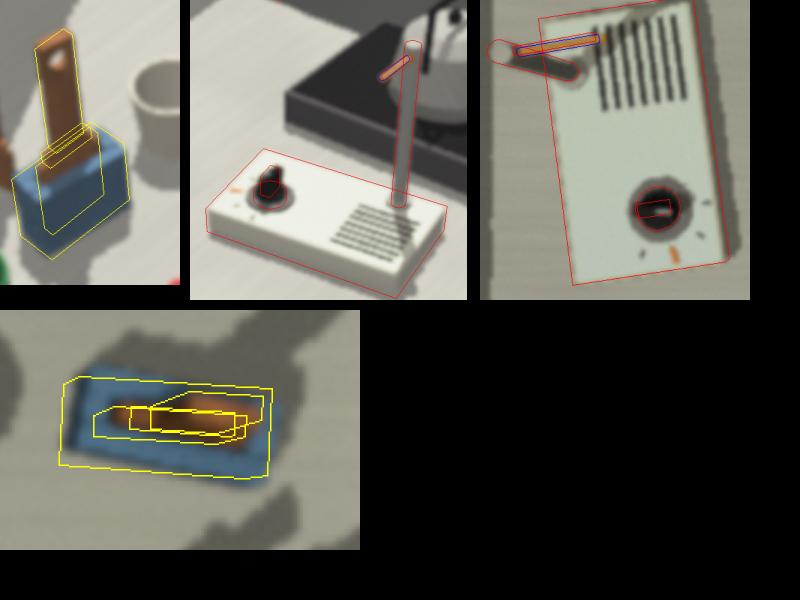

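The rack overlay matches well. The stand fit was clipped by too tight a box and thresholds, so I'm loosening those, and the peg colour mask too.

```bash
sed -i 's/"top":(322,222,366,246)}/"top":(320,218,366,254)}/; s/(100,90,40),(125/(95,55,30),(128/; s/(0,90,30),(18/(0,70,30),(18/; s/(10,110,60),(30/(8,70,50),(32/; s/"scene":(194,222/"scene":(190,222/' fit.py
sed -i 's/^def ms(p):/for (C,m),n in zip(mm,"st"): print(n,m.sum(),cv2.connectedComponents(m.astype(np.uint8))[0])\ndef ms(p):/; s/^from station/print("peg px",[m.sum() for _,m in pm])\nfrom station/' fit.py
# overlay masks
cat >> fit.py <<'E'
big=np.zeros((600,800,3),np.uint8)
for i,((C,m),(x,y,w,h)) in enumerate([(mm[0],(190,215,60,95)),(mm[1],(315,212,60,45)),(pm[0],(320,110,40,40)),(pm[1],(135,190,60,40))]):
    f=(4,6,6,6)[i]; k=C["image"].copy(); k=cv2.resize(k[y:y+h,x:x+w],None,fx=f,fy=f,interpolation=cv2.INTER_NEAREST)
    M=cv2.resize(m[y:y+h,x:x+w],None,fx=f,fy=f,interpolation=cv2.INTER_NEAREST)
    cn,_=cv2.findContours((M>0).astype(np.uint8),cv2.RETR_LIST,cv2.CHAIN_APPROX_NONE); cv2.drawContours(k,cn,-1,(0,255,0),1)
    for P in ms(ps)+full(pr)+T(pegpart,0,rz(pg[2]),[pg[0],pg[1],0]):
        hh=cv2.convexHull(((proj(C,P)-[x,y]+.5)*f-.5).astype(np.float32)); cv2.polylines(k,[np.round(hh).astype(int)],True,(0,0,255),1)
    X,Y=((0,0),(250,0),(250,300),(430,290))[i]; k=k[:600-Y,:800-X]; big[Y:Y+k.shape[0],X:X+k.shape[1]]=k
cv2.imwrite("pics/fit2.png",big)
E
python3 fit.py
```

```text
s 1504.0 2
t 468.0 2
stand/spat [ 0.4982 -0.1749 -0.1624 -0.0096  0.0106] 0.3576619625091553
peg px [np.float32(79.0), np.float32(144.0)]
scene [(0.74, array([310., 173.,  99., 109.])), (0.16, array([212., 250.,  22.,  52.]))]
top [(0.73, array([176., 241.,  87., 101.]))]
rack [0.4758 0.2726 1.7295] 0.1695273071527481
rack from peg [0.4743 0.2688 1.7103] 0.6793853044509888
rack root [0.54613499 0.33959885 0.265     ]
peg root [0.54585859 0.3344314  0.265     ]
```

View pics/fit2.png

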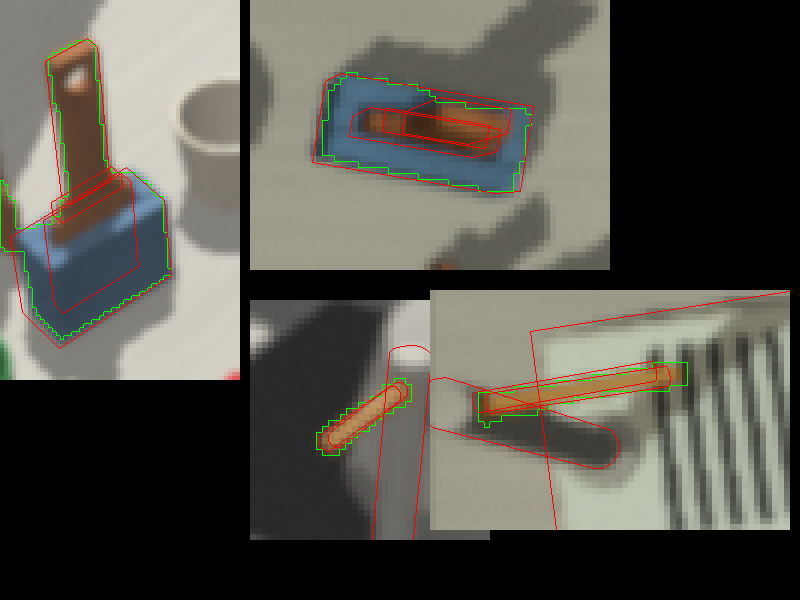

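```bash
cat >> h.py <<'E'
def toolR(ang): # tool down, y axis at world angle ang
    y=np.array([np.cos(ang),np.sin(ang),0]); z=np.array([0,0,-1.]); return np.c_[np.cross(y,z),y,z]
E
python3 - <<'E'
from h import *
from station import robot
f=np.load("fit.npz");ps,pr,pg=f["ps"],f["pr"],f["pg"]
t,s=cam("top"),cam("scene")
for C,uv in((s,(333,133.8)),(t,(176.7,204))): print("tip",ray(C,uv,.2796))
for p in(pr,pg): print("model tip",rz(p[2])@(pegO+pegR@[.084,0,0])+[p[0],p[1],0])
Rs=rz(ps[2])@R.from_euler("xy",ps[3:]).as_matrix()
g=Rs@[0,0,.16]+[ps[0],ps[1],.008];print("grip",g)
pd=rz(pr[2])@[-1,0,0];tip=rz(pr[2])@(pegO+pegR@[.084,0,0])+[pr[0],pr[1],0]
print("pegdir",pd)
for k in(0,np.pi):
    print("grasp",k,robot.solve_ik(g+[0,0,.059],toolR(ps[2]+np.pi/2+k)))
    print("hang",k,robot.solve_ik(tip+.04*pd+[0,0,.04],toolR(np.arctan2(pd[1],pd[0])+np.pi/2+k)), robot.solve_ik(tip-.04*pd+[0,0,.04],toolR(np.arctan2(pd[1],pd[0])+np.pi/2+k)))
    print("dial",k,robot.solve_ik(rz(pr[2])@[-.02,.075,.077]+[pr[0],pr[1],.059],toolR(pr[2]+np.pi/2+k)))
E
```

```text
tip [0.56061232 0.25136267 0.2796    ]
tip [0.55709494 0.24588861 0.2796    ]
model tip [0.55920612 0.2579142  0.27958645]
model tip [0.55736531 0.25251174 0.27958645]
grip [ 0.50012326 -0.1736892   0.16798352]
pegdir [ 0.15800918 -0.98743764  0.        ]
grasp 0 [-4.59059284e-01  4.37543108e-01  1.86603490e+00 -4.44089210e-16
  8.38014650e-01 -1.86749074e+00]
hang 0 [ 2.59651285e-01  4.38576592e-01  1.57237574e+00 -4.44089210e-16
  1.13064033e+00  1.00977111e-01] [ 3.88363236e-01  4.70507231e-01  1.51733186e+00 -4.44089210e-16
  1.15375356e+00  2.29689062e-01]
dial 0 None
grasp 3.141592653589793 [-4.59059284e-01  4.37543108e-01  1.86603490e+00 -4.44089210e-16
  8.38014650e-01  1.27410191e+00]
hang 3.141592653589793 None None
dial 3.141592653589793 [ 3.96642814e-01  5.22499123e-01  2.08060168e+00 -4.44089210e-16
  5.38491851e-01  2.37968640e-01]
```

```bash
python3 - <<'E'
from h import *
from station import robot
f=np.load("fit.npz");ps=f["ps"]
Rs=rz(ps[2])@R.from_euler("xy",ps[3:]).as_matrix()
g=Rs@[0,0,.16]+[ps[0],ps[1],.008]; O=toolR(ps[2]-np.pi/2)
robot.command_gripper(1.0)
robot.reach(g+[0,0,.059+.10],O)
robot.move_l(g+[0,0,.059],velocity=.1)
q=robot.sense();print(q["ft_force"],q["clock"])
robot.command_gripper(0.0,15)
q=robot.sense();print(q["finger_gap"]*95,q["finger_force"],q["ft_force"])
robot.move_l(g+[0,0,.059+.14],velocity=.08)
q=robot.sense();print(q["finger_gap"]*95,q["finger_force"],q["ft_force"],q["clock"],q["ee_pos"])
# to pre-peg pose
pr=f["pr"];pd=rz(pr[2])@[-1,0,0];tip=rz(pr[2])@(pegO+pegR@[.084,0,0])+[pr[0],pr[1],0]
O2=toolR(np.arctan2(pd[1],pd[0])+np.pi/2)
robot.reach(tip+.06*pd+[0,0,.010+.039],O2)
q=robot.sense();print(q["finger_gap"]*95,q["clock"],q["ee_pos"])
for c in("scene","top"):
    d=robot.capture(c);np.savez(f"{c}2.npz",**{k:np.array(v) for k,v in d.items()})
a=cam("scene2")["image"];b=cam("top2")["image"]
cv=np.zeros((600,800,3),np.uint8)
cv[:,:400]=cv2.resize(a[80:230,270:370],(400,600),interpolation=cv2.INTER_CUBIC)
cv[:400,400:]=cv2.resize(b[150:250,140:240],(400,400),interpolation=cv2.INTER_CUBIC)
cv2.imwrite("pics/pre.png",cv)
E
```

```text
[-0.0053708   0.19368204  0.57001633] 4.075
30.05222687115729 14.870665613561869 [0.16116158 0.52176136 0.99378191]
30.023361113573745 14.870671033859253 [-0.05253086 -0.37058278 -1.1204946 ] 7.0083 [ 0.50008346 -0.17365744  0.36657615]
30.329647825653645 8.425 [0.5688677  0.19792885 0.32865008]
```

View pics/pre.png

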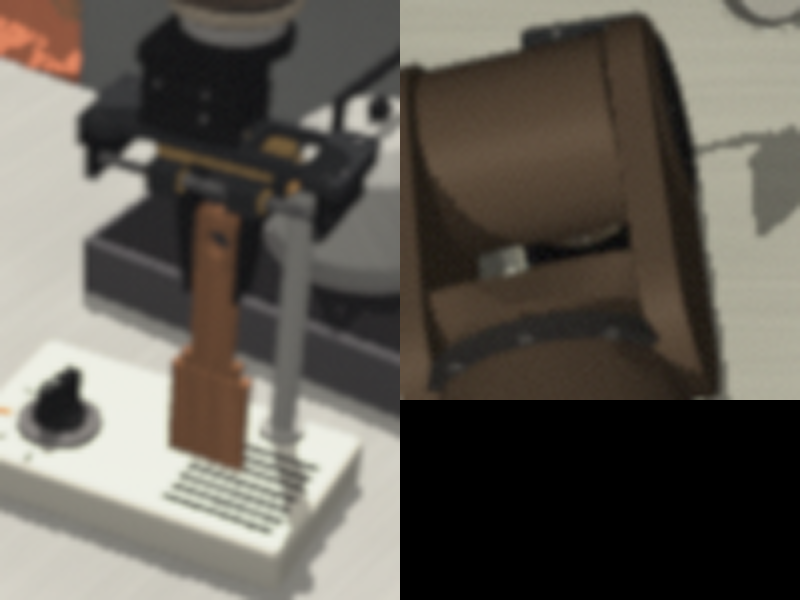

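Grasp held (30 mm) and the eye is visible at scene ≈(324,139). The top camera is blocked by the arm. I'll fit the spatula in hand against the scene view and compare with the peg in that same camera.

```bash
cat > inhand.py <<'E'
from h import *
C=cam("scene2");f=np.load("fit.npz");pr,pg=f["pr"],f["pg"]
hsv=cv2.cvtColor(C["image"],cv2.COLOR_BGR2HSV);m=cv2.inRange(hsv,(0,90,30),(18,255,255))
z=np.zeros_like(m);z[130:200,308:336]=m[130:200,308:336]
z=cv2.morphologyEx(z,cv2.MORPH_CLOSE,np.ones((5,5)))
n,l,st,_=cv2.connectedComponentsWithStats(z);z=(l==1+st[1:,4].argmax()).astype(np.float32);print(z.sum())
pd=rz(pr[2])@[-1,0,0];a=np.arctan2(pd[1],pd[0])
tcp=np.array([.56887,.19793,.32865])
def mod(p): # eye at tcp+..., spatula x along pd
    Rm=rz(a)@R.from_euler("xy",[p[2],p[3] if len(p)>3 else 0]).as_matrix(); o=tcp+[p[0],0,p[1]-.039]
    return [P@Rm.T+(o-Rm@[0,0,.18]) for P in spat]
for x0,s in(([0,0,0],[.005,.005,.03]),([0,0,0,0],[.005,.005,.03,.03])):
    p,e=fit(mod,[(C,z)],x0,s);print("in-hand dx,dz,tilt(,pitch)",np.round(p,4),e)
print("eye nominal px",proj(C,tcp-[0,0,.039]),"seen hole ~324.3,139.5; centre of front face nominal",proj(C,tcp+.005*pd-[0,0,.039]))
# peg in scene0: line fit of coloured pixels; compare with models
C0=cam("scene");h=cv2.cvtColor(C0["image"],cv2.COLOR_BGR2HSV)
for c,b in(("scene",(325,120,350,140)),("top",(140,198,182,216))):
    K=cam(c);h=cv2.inRange(cv2.cvtColor(K["image"],cv2.COLOR_BGR2HSV),(8,110,60),(32,255,255));q=np.zeros_like(h);q[b[1]:b[3],b[0]:b[2]]=h[b[1]:b[3],b[0]:b[2]]
    v,u=np.nonzero(q);vx,vy,x0,y0=cv2.fitLine(np.c_[u,v].astype(np.float32),cv2.DIST_HUBER,0,.01,.01).ravel();nrm=np.array([-vy,vx])
    for nm,p in(("pr",pr),("pg",pg)):
        P=np.array([rz(p[2])@(pegO+pegR@[t,0,0])+[p[0],p[1],0] for t in(.02,.05,.08)])
        J=(proj(K,P+[.001,0,0])-proj(K,P))@nrm
        print(c,nm,"x correction mm",np.round(-((proj(K,P)-[x0,y0])@nrm)/J,1))
E
python3 inhand.py
```

```text
842.0
in-hand dx,dz,tilt(,pitch) [-0.0021  0.0036  0.0042] 0.2376781404018402
in-hand dx,dz,tilt(,pitch) [-0.0023  0.0009 -0.0153  0.0533] 0.20063835382461548
eye nominal px [[324.45231865 140.01978764]] seen hole ~324.3,139.5; centre of front face nominal [[323.62349788 140.92703953]]
scene pr x correction mm [ 0.6 -0.  -0.7]
scene pg x correction mm [1.2 1.1 1. ]
top pr x correction mm [-2.9 -2.7 -2.4]
top pg x correction mm [-1.2 -0.4  0.4]
```

```bash
cat > ins.py <<'E'
from h import *
from station import robot
f=np.load("fit.npz");pr=f["pr"];Z=rz(pr[2])
def eye(s,dx=-.0007,dz=-.0015): return Z@(pegO+pegR@[s,0,0])+[pr[0]+dx,pr[1],dz+.039]
E
python3 - <<'E'
from ins import *
robot.move_l(eye(.112),velocity=.06);robot.dwell(.2)
b=robot.sense()["ft_force"];print(b)
for s in(.1,.092,.084,.076,.068,.06):
    robot.move_l(eye(s),velocity=.03);F=robot.sense()["ft_force"]-b;print(s,np.round(F,2))
    if np.linalg.norm(F)>4: break
d=robot.capture("scene");np.savez("scene3.npz",**{k:np.array(v) for k,v in d.items()})
t=robot.capture("top")["image"]
q=robot.sense();print(q["clock"],q["finger_gap"]*95)
cv2.imwrite("pics/ins.png",cv2.resize(d["image"][95:195,295:375],(480,600),interpolation=cv2.INTER_CUBIC))
E
```

```text
[ 0.76501678 -1.19543199 -1.38090252]
0.1 [-0.74  0.86  0.93]
0.092 [-0.82  1.23  1.82]
0.084 [-1.48  1.26  0.62]
0.076 [-0.57  0.69  0.62]
0.068 [-1.75  1.08  0.29]
0.06 [-1.03  0.65  0.53]
12.1583 30.23352274062045
```

View pics/ins.png

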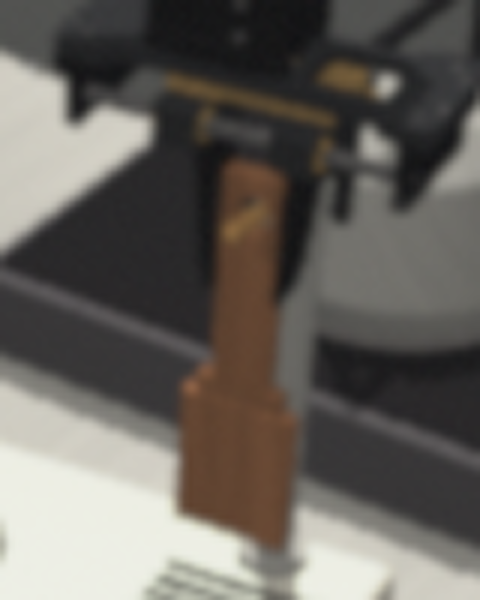

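The brass tip protrudes through the eye (crop 245,220) with no notable force, so the fit is good. Now I seat it, release and retreat.

```bash
python3 - <<'E'
from ins import *
robot.move_l(eye(.042),velocity=.04);robot.dwell(.2);b=robot.sense()["ft_force"]
for k in range(1,9):
    robot.move_l(eye(.042,dz=-.0015-.001*k),velocity=.02);F=robot.sense()["ft_force"]-b
    if np.linalg.norm(F)>3: break
print(k,np.round(F,2))
robot.command_gripper(0.55);robot.dwell(.5)
q=robot.sense();print(q["finger_gap"],q["finger_force"])
robot.command_gripper(1.0)
p=q["ee_pos"];robot.move_l(np.array(p)+[0,0,.13],velocity=.12)
j=robot.sense()["joints"];j=list(j);j[0]-=.5;robot.goto_joints(j)
for c in("scene","top"):
    d=robot.capture(c);np.savez(f"{c}4.npz",**{k:np.array(v) for k,v in d.items()})
print(robot.sense()["clock"])
a=cam("scene4")["image"];b=cam("top4")["image"]
cv=np.zeros((600,800,3),np.uint8)
cv[:,:400]=cv2.resize(a[80:230,270:370],(400,600),interpolation=cv2.INTER_CUBIC)
cv[:600,400:]=cv2.resize(b[190:310,140:220],(400,600),interpolation=cv2.INTER_CUBIC)
cv2.imwrite("pics/hang.png",cv)
E
```

```text
6 [-0.68 -0.96  5.11]
0.5481940470454262 0.0
18.9833
```

View pics/hang.png

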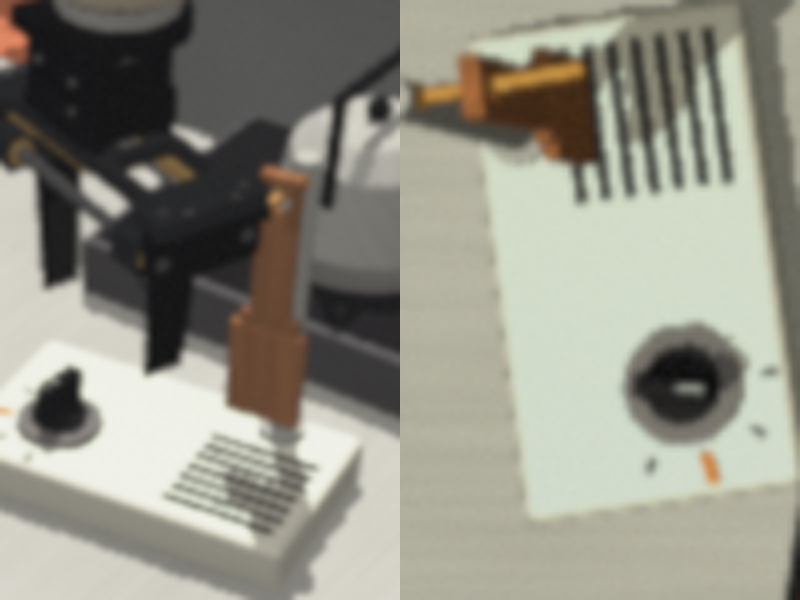

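The spatula hangs freely on the peg (scene ≈(339,130)), clear of the base. The pointer line is level in the top view at ≈(197,267), about 0.16 rad. Next I turn the dial with a closed grip, so its final angle equals the gripper yaw.

```bash
python3 - <<'E'
from ins import *
c=Z@[-.02,.075,.077]+[pr[0]-.001,pr[1]-.001,.059]
print("dial",c, "top px model",proj(cam("top4"),c-[0,0,.023+.059-.03]))
y=lambda th: pr[2]-np.pi/2-th
robot.command_gripper(.55)
robot.reach(c+[0,0,.10],toolR(y(.16)))
robot.move_l(c,velocity=.08)
b=robot.sense();print(np.round(b["ft_force"],2))
robot.command_gripper(0,15)
q=robot.sense();print(q["finger_gap"]*95,q["finger_force"],np.round(q["ft_force"],2))
j=np.array(q["joints"]);
for k in range(1,5):
    t=j.copy();t[5]+=1.24*k/4;robot.goto_joints(list(t))
q=robot.sense();Rt=np.array(q["tcp_rot"]);yaw=np.arctan2(Rt[1,1],Rt[0,1]);print("theta",pr[2]-np.pi/2-yaw,np.round(q["ft_force"],2),q["finger_gap"]*95)
robot.dwell(.2);robot.command_gripper(.55);robot.move_l(c+[0,0,.13],velocity=.12)
t=np.array(robot.sense()["joints"]);t[0]-=.9;robot.goto_joints(list(t));robot.dwell(.5)
for n in("scene","top"):
    d=robot.capture(n);np.savez(f"{n}5.npz",**{k:np.array(v) for k,v in d.items()})
print(robot.sense()["clock"])
a=cam("scene5")["image"];b=cam("top5")["image"]
cv=np.zeros((600,800,3),np.uint8)
cv[:,:400]=cv2.resize(a[80:230,270:370],(400,600),interpolation=cv2.INTER_CUBIC)
cv[:600,400:]=cv2.resize(b[190:310,140:220],(400,600),interpolation=cv2.INTER_CUBIC)
cv2.imwrite("pics/dial.png",cv)
E
```

```text
dial [0.40393285 0.2400496  0.136     ] top px model [[193.36732236 266.7444695 ]]
[-0.1   0.26  0.54]
14.098011839055397 14.997568130493164 [ 6.12  0.15 -2.63]
theta 1.395621726207185 [-4.1   5.55 -0.  ] 14.000021279605944
29.375
```

View pics/dial.png

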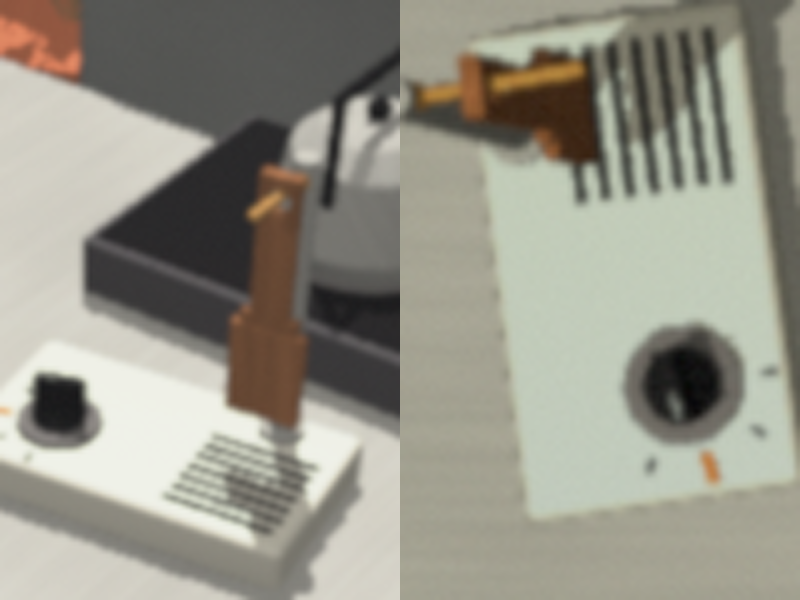

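The spatula still hangs on the peg. The pointer line at top ≈(195,270) slopes about 70°, matching the direction to the orange mark (about 73°), and the gripper yaw gave 1.396 rad.

```bash
python3 -c "
from station import robot
print(robot.hand_in())"
```

```text
the job is handed in; nothing more can be done
None
```

The spatula hangs freely on the peg, the dial is at about 1.40 rad on the orange mark, and the job was handed in at about 29 s on the robot's clock; the verdict wasn't shown.

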